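Open the clay extruder's bayonet collar and take off its cap

ROBOT

A 6-joint arm with a two-finger parallel gripper is mounted at the origin on the work surface. World frame = base frame: x ahead of the robot, y to its left, z up, the work surface at z = 0. Lengths are in m, angles in rad, forces in N, time in s.
With the tool pointing down it reaches from about 0.25 to 0.725 m from the base axis. Payload 4 kg.
Tool frame: the origin (TCP) lies on the centre line of the jaws, within the pads' length; the fingertips stand ahead of it and the grasp point (between the pads) lies 11 mm behind it (bot.tip_extent is the z of the fingertips in the tool frame, in m); z points along the fingers, y is the direction in which the jaws open and shut (so a half turn about z gives the same grasp; the last joint's range is limited). The gripper opens to 85 mm and grips with 20 to 120 N. Pads are 22 mm wide; open, the fingers measure 114 mm over their backs; the gripper's body (76 mm by 85 mm) begins 54 mm behind the grasp point. The pads swing forward as they close: fully open they stand 13 mm farther back than shut.
Start: joints at [1.246, 0.241, 0.005, 1.335, 0, 1.571], TCP at [0.16, 0.474, 0.239] pointing down, gripper open.
Joint ranges: [-2.72, 2.72], [-1.05, 1.87], [-1.09, 1.28], [-1.99, 2.15], [-1.42, 1.44], [-3.14, 3.14]. Speed limits (rad/s): [2.79, 2.79, 3.14, 3.14, 3.14, 3.14].

INTERFACE

Orientations are given as a unit quaternion [x, y, z, w].
In Python, from workcell import bot gives the robot as it stands.
- The arm moves only by the shell command python3 -m jog 'ROWS'. ROWS is JSON, a list that holds one entry, the list of rows, each a list of 7 numbers: the shift along the world's x, y, z in m, then the turn, a rotation vector about the world's x, y, z in degrees, then the closure in counts, from 0 (fully open) to 255 (shut). In form: [[[tx, ty, tz, ax, ay, az, fingers], ...]]. A call has 1 to 10 rows; each row is the pose to reach, as a shift and turn from the pose commanded when the call began; what a row does not reach only later rows make up. A row lasts 1/12 s, in which the tool goes at most 41.7 mm and 7.16 degrees, less where a joint would pass 70% of its speed; a pose out of reach is approached as far as the arm can. A call with a gripper value outside its range is refused whole. The fingers move at their own pace and stop on an object; the grip force is fixed at half the most. Time passes only in rows, so rows that repeat a pose let the fingers close. It gives the time, the measured TCP pose, the force and the opening at its end, in the units of the state.
- bot.get_obs(): the state, without advancing time (a new reading comes with each control period).
- bot.camera(name): name is "scene" or "top"; returns the picture (420x560x3 uint8, blue, green, red); there is no depth.
- bot.camera_model(name): a dict with "K" (3x3 intrinsics, pixels), "T" (4x4, takes a point from camera to world coordinates). Camera axes: x right, y down, z forward; pixel columns grow to the right and rows downward; lengths in m; the calibration is good to about 2 mm. A picture is of the moment at which its call begins. camera_model takes no time and is no camera call.
- bot.job_done(): hands the job in, once; it reports no verdict.
The state is a dict: "clock": time; "joint_pos": joint angles; "joint_vel": joint speeds; "tau": joint torques, N m; "eef_pos": TCP position; "tool_rot": TCP orientation; "ft_force": force on the tool from outside, world axes, zero at the start; "ft_torque": the same for the moment, N m; "grip_width": finger opening in m.
Only numpy, scipy, OpenCV 4.12 (cv2) and the standard library are available. Lean on these libraries where they do the work, as an engineer would, in place of code of your own. Each camera call takes 0.05 s, during which the arm holds its last target. There are 200 camera calls.

TASK

The bench clay extruder is to be loaded: turn the clicking collar ring at the end of its leaning barrel anticlockwise (seen looking into the mouth) until the collar's pointer tab stands in line with the fixed index tab on the barrel, and leave it clicked in there. Then lift the barrel's cap straight out by its grip bar and stand it upright, plug down, well on the round plaster bat. Leave the other things on the table where they are.

Things in the scene. Friction and masses are not known exactly. Their poses are not given: they have to be found in the camera images.
- extruder: bench clay extruder, fixed: grey gear housing 200 x 150 mm, 100 mm high (a dark clamp block on its rear top reaches 120 mm). Origin on the table; the housing spans x -50 to +150 mm, y -75 to +75 mm in this frame. The barrel leans out over its front (-x), 30 degrees from vertical.
- barrel: the extruder's fixed steel barrel, 48 mm thick. Origin: centre of its rim, about 216 mm above the table. z is the barrel's axis, out of the mouth, 30 degrees from vertical; x points to the barrel's upper side; y is level. Along z: the collar covers -28 to +10 mm; a fixed shoulder, 60 mm in diameter, -61 to -31 mm; the cap's grip bar stands out to +46 mm.
- mouth (a point): centre of the barrel's rim (axes as barrel). The mouth is a square socket 22 x 22 mm, 24 mm deep, sides along x and y; the cap's plug sits in it.
- collar_mid (a point): point on the barrel's axis inside the collar, 14 mm below the rim (axes as barrel). The aluminium collar is 60 mm in diameter, finely ribbed (under 1 mm) and 38 mm high: from 14 mm below to 24 mm above this point. Grip it across any diameter clear of the pointer tab, best with the fingertips reaching 5 to 12 mm below this point.
- collar (a joint): turn of the collar about the barrel's z, rad: 0 = pointer tab in line with the index tab, positive anticlockwise looking into the mouth. Clicks in every 24 degrees (0.419), one at 0; leaving a click takes about 0.12 N m; let go between clicks it drops into the nearer. Starts four to six clicks negative; travel -2.75 to +0.88. Lips hold the cap's lugs except within 8 degrees of 0.
- collar_tab (a point): outer face of the collar's pointer tab, a dark steel block 10 mm wide and 10 mm high at the collar's lower edge that stands out 7.5 mm from the ring (37.5 mm from the axis, -28 to -18 mm along the barrel's z); a dark rib 8 mm wide on the collar's end face stands above it, 5.5 mm proud. Turns with the collar.
- index_tab (a point): outer face of the fixed index tab, a dark steel block 10 mm wide and 20 mm high on the barrel's shoulder, on the barrel's upper side (its +x), 39 mm from the axis, -52 to -32 mm along the barrel's z.
- cap: steel cap, loose, about 120 g: a 32 mm disc 4 mm thick with lugs at +x and -x (40 mm over them), below it a 20 mm square plug 8 mm deep (1 mm play each side in the socket), on top a grip bar 12 mm wide (y), 26 mm long (x), 14 to 46 mm above the disc's underside. Origin: centre of the disc's underside; z up along the bar. Seated, its frame is barrel's. Comes out along z.
- cap_grip (a point): point on the cap's axis 33 mm above the disc's underside, inside the grip bar: where to pinch it, across y.
- bat: round plaster bat (a flat disc), fixed, 180 mm in diameter, 20 mm thick; origin at the centre of its underside on the table, its top face at z = 20 mm. It may stand to the left or the right of the extruder.
- loop_tool: bystander: wooden-handled loop tool 170 mm long, lying; origin at its underside's centre.
- rib: bystander: flat wooden rib 85 x 35 x 8 mm; origin at its underside's centre.
- die_plate: bystander: spare round steel die plate, 48 mm, 6 mm thick, lying; origin at its underside's centre.
- brush: bystander: brush 200 mm long, lying; origin at its underside's centre.
- clay_pot: bystander: round clay pot, 90 mm, 70 mm high; origin at its underside's centre.
- clay_lump: bystander: lump of clay about 70 x 50 x 53 mm; origin at its underside's centre.

How it is judged:
On the way, in this order (a step that is already met when the one before it is completed fails the run):
1. the collar is clicked in at the index tab, the cap still seated (value of joint collar between -0.1 and 0.1 rad and velocity of joint collar between -0.1 and 0.1 rad/s and distance between cap and barrel below 0.006 m), for 0.2 s.
2. the cap is lifted clear out of the barrel, the collar still at the mark (distance between cap and barrel above 0.03 m and value of joint collar between -0.12 and 0.12 rad), for 0.1 s.
At the end, for the whole second after the job is handed in: The collar rests within 0.1 rad of the mark; the cap stands upright (within 0.12 rad) on its plug on the bat, its axis within 75 mm of the bat's centre, at rest and let go (value of joint collar between -0.1 and 0.1 rad and horizontal distance between cap and bat below 0.075 m and z of cap in the frame of bat between 0.024 and 0.032 m and angle between cap's own z axis and vertical below 0.12 rad and linear speed of cap below 0.02 m/s); the robot touches nothing.
It fails at once if a bystander on the table is moved more than 30 mm (distance of any of loop_tool, rib, die_plate, brush, clay_pot, clay_lump from where it was at the start of the episode above 0.03 m).
It also fails if it takes over 64 s, if anything falls off the work surface, if the arm or the gripper's body presses on something with over 40 N, if the wrist force passes 120 N, or if a joint passes its speed limit or range.

## Working session

There is one attempt and no reset: what is moved stays moved. The work goes in short steps, Python scripts to look and compute and a shell command to move; the robot and the scene stay as the last step left them, time stands still between calls to the robot, and variables do not carry over. Pictures are saved under pics/ and viewed, about 8 in all and at most 12, crops included, and the job is handed in when it is done.

```bash
ls; mkdir -p pics; python3 - <<'E'
from workcell import bot
import cv2,numpy as np
np.set_printoptions(precision=4,suppress=True)
for n in("scene","top"):
    cv2.imwrite(f"pics/{n}0.png",bot.camera(n)); m=bot.camera_model(n); print(n,m["K"],m["T"])
o=bot.get_obs();print(o, bot.tip_extent)
E
```

```text
pics
scene [[425.1489   0.     277.8565]
 [  0.     425.1489 206.384 ]
 [  0.       0.       1.    ]] [[ 0.124   0.7427 -0.6581  1.2288]
 [ 0.9923 -0.0964  0.0781 -0.1363]
 [-0.0054 -0.6627 -0.7489  0.9645]
 [ 0.      0.      0.      1.    ]]
top [[458.1589   0.     283.2704]
 [  0.     458.1589 207.8711]
 [  0.       0.       1.    ]] [[ 0.0899 -0.9756  0.2001  0.3775]
 [-0.9959 -0.089   0.0138 -0.061 ]
 [ 0.0043 -0.2005 -0.9797  1.0396]
 [ 0.      0.      0.      1.    ]]
{'clock': 0.1, 'joint_pos': array([ 1.246 ,  0.2414,  0.0039,  1.3352, -0.    ,  1.5708]), 'joint_vel': array([-0.0005, -0.0022,  0.0019, -0.0005,  0.    , -0.001 ]), 'tau': array([ -0.0003, -37.3137,  25.301 ,   0.0108,  -0.    ,   0.    ]), 'eef_pos': array([0.1594, 0.4733, 0.2385]), 'tool_rot': array([ 0.1617,  0.9868, -0.0009, -0.0001]), 'ft_force': array([ 0.0531, -0.4272,  0.0709]), 'ft_torque': array([0.0059, 0.0244, 0.0065]), 'grip_width': 0.08508590708316187} 0.008
```

View pics/scene0.png

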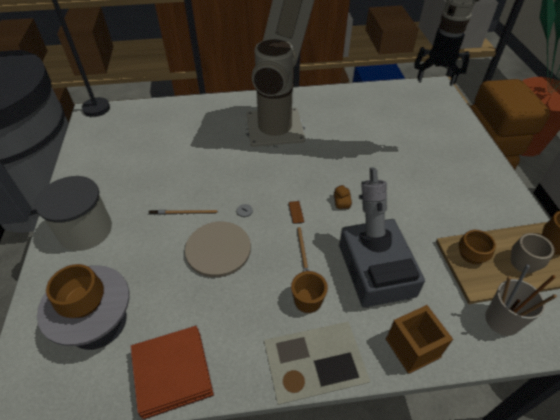

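View pics/top0.png

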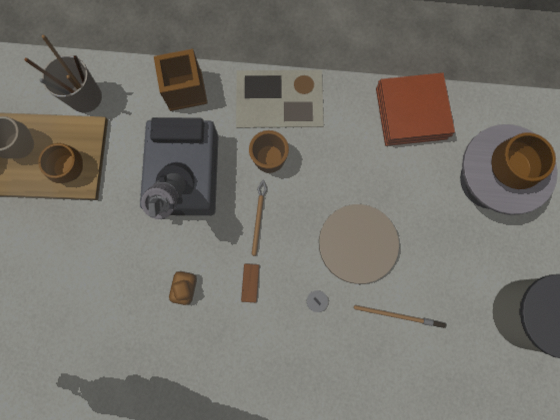

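The top view shows the housing corners near (147,120) to (217,213), the barrel mouth near (160,200), the bat near (359,244), and the clay lump at (182,288). The scene view shows the barrel at (374,185) with the cap bar at (374,172). Next I'll enlarge the barrel in both pictures.

```bash
cat > h.py <<'E'
import numpy as np, cv2
from workcell import bot
np.set_printoptions(precision=4,suppress=True)
def proj(n,P):
    m=bot.camera_model(n);T=np.linalg.inv(m["T"]);P=np.atleast_2d(P)
    c=P@T[:3,:3].T+T[:3,3];u=c@m["K"].T;return u[:,:2]/u[:,2:]
def ray(n,u,z):
    m=bot.camera_model(n);d=m["T"][:3,:3]@np.linalg.solve(m["K"],[u[0],u[1],1]);o=m["T"][:3,3]
    return o+d*(z-o[2])/d[2]
def crop(im,x,y,w,h,s):
    return cv2.resize(im[y:y+h,x:x+w],None,fx=s,fy=s,interpolation=cv2.INTER_CUBIC)
E
python3 - <<'E'
from h import *
a=cv2.imread("pics/top0.png");b=cv2.imread("pics/scene0.png")
A=crop(a,135,112,95,110,5);B=crop(b,335,160,95,150,4)
A=cv2.resize(A,None,fx=.8,fy=.8)
A=crop(a,135,110,95,110,4);H=600
c=np.zeros((600,780,3),np.uint8);c[:440,:380]=A;c[:600,390:770]=B
cv2.imwrite("pics/c1.png",cv2.convertScaleAbs(c,alpha=1.6))
for u in[(147,120),(217,213),(217,121),(143,213)]:print(ray("top",u,.1))
print("bat",ray("top",(359,244),.02),"lump",ray("top",(182,288),.04),"mouth",ray("top",(160,200),.23), ray("scene",(374,182),.23))
E
```

```text
[0.7369 0.265  0.1   ]
[0.546 0.089 0.1  ]
[0.7486 0.1132 0.1   ]
[0.532  0.2426 0.1   ]
bat [ 0.519  -0.2228  0.02  ] lump [0.387  0.1539 0.04  ] mouth [0.5371 0.1736 0.23  ] [0.5349 0.1815 0.23  ]
```

View pics/c1.png

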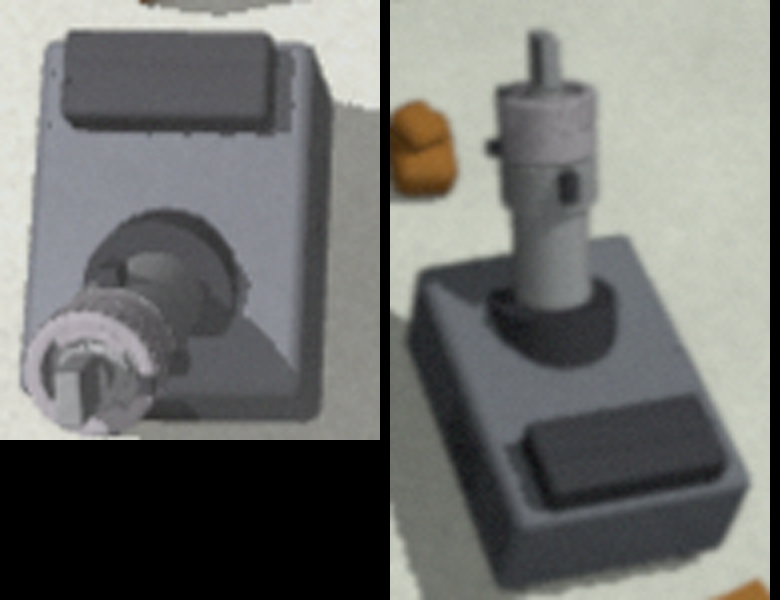

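The crop shows:
- The index tab is at top (163,178) and scene (380,207).
- The collar tab is at top (180,200) and scene (361,197).
- The cap bar's end is at scene (373.5,169).

I'll fit the extruder pose to these.

```bash
cat >> h.py <<'E'
def Rz(a):return np.array([[np.cos(a),-np.sin(a),0],[np.sin(a),np.cos(a),0],[0,0,1]])
RB=np.array([[np.cos(np.pi/6),0,-.5],[0,1,0],[.5,0,np.cos(np.pi/6)]])
def barrel(p):
    R=Rz(p[2]);return np.array([p[0],p[1],0])+R@[p[3],0,.216],R@RB
E
python3 - <<'E'
from h import *
from scipy.optimize import least_squares
def pts(p):
    R=Rz(p[2]);t=np.array([p[0],p[1],0]);h=lambda x,y:t+R@[x,y,.1]
    o,B=barrel(p);b=lambda x,y,z:o+B@[x,y,z];q=p[4];k=lambda r,z:b(r*np.cos(q),r*np.sin(q),z)
    T=[(h(.15,.075),147,120.5),(h(.15,-.075),212.5,120.5),(h(-.05,-.075),209.5,208.5),
       (b(.039,0,-.042),163.25,178),(k(.0365,-.023),180,200),(b(0,0,.01),157.5,202.75)]
    S=[(h(.15,.075),423.75,281.25),(h(.15,-.075),367.5,292.5),(h(-.05,.075),394.5,219.25),(h(-.05,-.075),342,228.75),
       (b(.039,0,-.042),379.75,206.75),(k(.0365,-.023),360.75,196.75),(b(0,0,.01),374.5,182.5),(b(0,0,.046),373.5,169)]
    return T,S
def res(p):
    T,S=pts(p);return np.concatenate([(proj(n,np.array([x[0] for x in L]))-np.array([x[1:] for x in L])).ravel() for n,L in(("top",T),("scene",S))])
s=least_squares(res,[.6,.17,0,-.08,-1.6],loss='soft_l1');p=s.x
print(p,np.degrees(p[4]));print(res(p).reshape(-1,2))
o,B=barrel(p);print("mouth",o);print(B)
np.save("p.npy",p)
E
```

```text
[ 0.6001  0.1855  0.0611 -0.0639 -1.644 ] -94.19595511791537
[[-1.4472 -4.2748]
 [ 1.8261 -2.2815]
 [-0.8319 -0.3968]
 [-0.8526 -2.6016]
 [ 0.2831 -0.0988]
 [-1.368   0.6019]
 [ 2.1899 -0.3839]
 [-2.8659 -1.0716]
 [ 0.4198 -2.4458]
 [-1.6782 -3.6471]
 [-0.0731  0.734 ]
 [-1.801   0.3585]
 [-1.3406  0.024 ]
 [-0.7068 -0.7891]]
mouth [0.5363 0.1816 0.216 ]
[[ 0.8644 -0.061  -0.4991]
 [ 0.0529  0.9981 -0.0305]
 [ 0.5     0.      0.866 ]]
```

```bash
cat >> h.py <<'E'
def wire(o,B,q):
    t=np.linspace(0,2*np.pi,60);L=[]
    c=lambda r,z:np.c_[r*np.cos(t),r*np.sin(t),0*t+z]
    L+=[c(.03,.01),c(.03,-.028),c(.03,-.031),c(.024,-.062)]
    def box(x0,x1,y0,y1,z0,z1,a=0):
        for z in(z0,z1):L.append(np.array([[x0,y0,z],[x1,y0,z],[x1,y1,z],[x0,y1,z],[x0,y0,z]])@Rz(a).T)
    box(-.013,.013,-.006,.006,.014,.046);box(.03,.039,-.005,.005,-.052,-.032);box(.03,.0375,-.005,.005,-.028,-.018,q)
    return [o+l@B.T for l in L]
def overlay(im,n,L,x,y,s):
    for l in L:
        cv2.polylines(im,[np.round(((proj(n,l)-[x,y]+.5)*s)*8).astype(np.int32)],False,(0,255,0),1,cv2.LINE_AA,3)
    return im
E
python3 - <<'E'
from h import *
a=cv2.imread("pics/top0.png");b=cv2.imread("pics/scene0.png");p=np.load("p.npy");o,B=barrel(p);L=wire(o,B,p[4])
R=Rz(p[2]);H=[np.array([[p[0],p[1],0]]+[])+np.array([[x,y,.1] for x,y in((-.05,-.075),(.15,-.075),(.15,.075),(-.05,.075),(-.05,-.075))])@R.T]
c=np.zeros((600,800,3),np.uint8)
A=overlay(crop(cv2.convertScaleAbs(a,alpha=1.6),135,112,66,110,6)[:600,:396],"top",L+H,135,112,6)
Bm=overlay(crop(cv2.convertScaleAbs(b,alpha=1.6),345,162,66,100,6)[:600,:396],"scene",L+H,345,162,6)
c[:,:396]=A;c[:,400:796]=Bm
cv2.imwrite("pics/c2.png",c)
E
```

```text
(no output)
```

View pics/c2.png

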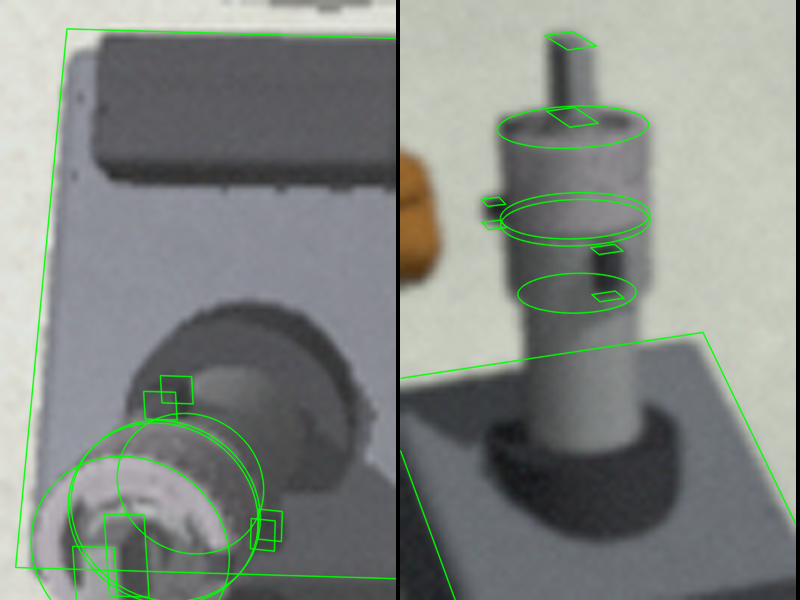

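The overlay agrees within about 2 mm, so the collar is at about −94°, which is four clicks (−96°). Next I'll work out the approach pose.

```bash
cat >> h.py <<'E'
from scipy.spatial.transform import Rotation as Ro
def target(a,z,o=None,B=None):
    """tool pose on barrel axis at height z, jaws at angle a(deg) from barrel x"""
    if o is None:o,B=barrel(np.load("p.npy"))
    y=B@[np.cos(np.radians(a)),np.sin(np.radians(a)),0];zt=-B[:,2];return o+B@[0,0,z],np.c_[np.cross(y,zt),y,zt]
def delta(P,R,ob=None):
    ob=ob or bot.get_obs();C=Ro.from_quat(ob["tool_rot"])
    for f in(1,-1):
        r=(Ro.from_matrix(R@np.diag([f,f,1]))*C.inv()).as_rotvec(degrees=True);print("d",P-ob["eef_pos"],"rv",r,np.linalg.norm(r))
E
python3 - <<'E'
from h import *
print([d for d in dir(bot) if d[0]!='_'])
delta(*target(-6,.11))
E
```

```text
['Unreachable', 'camera', 'camera_model', 'get_obs', 'job_done', 'tip_extent']
d [ 0.3221 -0.2952  0.0728] rv [ 20.9156 -24.5541 -72.0869] 78.97398905580887
d [ 0.3221 -0.2952  0.0728] rv [-26.2727 -22.4107 103.3858] 109.00053396560833
```

```bash
python3 -m jog '[[[0.1,-0.09,0.06,6,-8,-22,0],[0.322,-0.295,0.073,21,-24.5,-72,0],[0.322,-0.295,0.073,21,-24.5,-72,0],[0.322,-0.295,0.073,21,-24.5,-72,0],[0.322,-0.295,0.073,21,-24.5,-72,0],[0.322,-0.295,0.073,21,-24.5,-72,0],[0.322,-0.295,0.073,21,-24.5,-72,0],[0.322,-0.295,0.073,21,-24.5,-72,0],[0.322,-0.295,0.073,21,-24.5,-72,0],[0.322,-0.295,0.073,21,-24.5,-72,0]]]'
python3 - <<'E'
from h import *
print(bot.get_obs()["joint_pos"]);delta(*target(-6,.11))
E
```

```text
clock: 0.93
eef_pos: [0.4621, 0.1952, 0.3086]
tool_rot: [0.66, 0.712, 0.184, 0.155]
ft_force: [0.2, 0.1, -0.4]
grip_width: 0.0856
[ 0.5017 -0.1196 -0.3182  0.9168 -0.1736  1.9567]
d [ 0.0193 -0.017   0.0026] rv [ 1.8003 -2.0476 -6.4102] 6.965939115389918
d [ 0.0193 -0.017   0.0026] rv [-83.6334  -7.7836 151.9422] 173.61326019634762
```

```bash
python3 -m jog '[[[0.019,-0.017,0.003,1.8,-2,-6.4,0],[0.019,-0.017,0.003,1.8,-2,-6.4,0],[0.019,-0.017,0.003,1.8,-2,-6.4,0],[0.019,-0.017,0.003,1.8,-2,-6.4,0]]]'
python3 - <<'E'
from h import *
print(bot.get_obs()["joint_pos"]);delta(*target(-6,.11));delta(*target(-6,-.016))
c=np.zeros((480,800,3),np.uint8)
A=crop(bot.camera("top"),110,130,100,120,4);S=crop(bot.camera("scene"),325,110,100,120,4)
c[:,:400]=A;c[:,400:]=S;cv2.imwrite("pics/c3.png",cv2.convertScaleAbs(c,alpha=1.6))
E
```

```text
clock: 1.27
eef_pos: [0.4798, 0.1803, 0.3108]
tool_rot: [0.696, 0.671, 0.196, 0.166]
ft_force: [0.7, -0.1, -0.1]
grip_width: 0.0855
[ 0.4733 -0.1157 -0.3251  0.8784 -0.1983  2.0311]
d [ 0.0017 -0.0021  0.0004] rv [ 0.1191 -0.2478 -0.41  ] 0.4935907964348605
d [ 0.0017 -0.0021  0.0004] rv [-89.273   -5.6397 155.7312] 179.59311038650864
d [ 0.0645  0.0017 -0.1087] rv [ 0.1191 -0.2478 -0.41  ] 0.4935907964348605
d [ 0.0645  0.0017 -0.1087] rv [-89.273   -5.6397 155.7312] 179.59311038650864
```

View pics/c3.png

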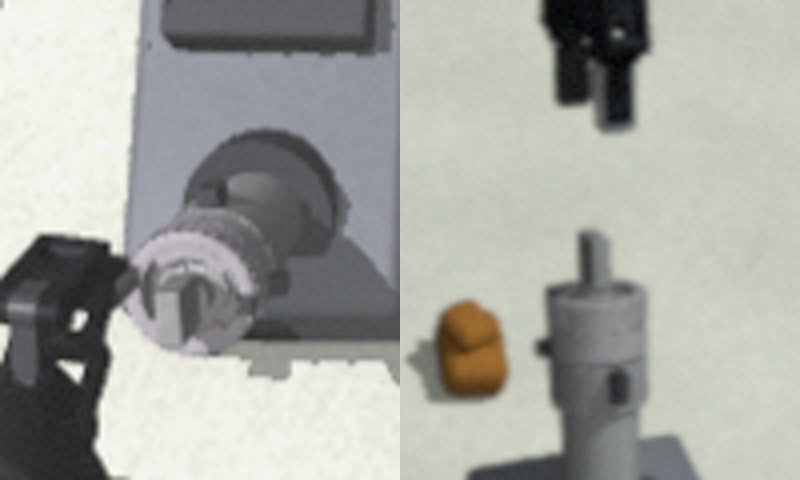

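The jaws stand in line with the barrel's axis (gripper at about x 597 in the scene crop, collar at about 597). I'll descend in two stages.

```bash
python3 -m jog '[[[0.012,0,-0.017,0,0,-0.3,0],[0.022,0,-0.035,0,0,-0.3,0],[0.032,0,-0.052,0,0,-0.3,0],[0.042,0,-0.07,0,0,-0.3,0],[0.052,0.001,-0.087,0,0,-0.3,0],[0.052,0.001,-0.087,0,0,-0.3,0],[0.052,0.001,-0.087,0,0,-0.3,0]]]'
python3 - <<'E'
from h import *
delta(*target(-6,-.016))
E
```

```text
clock: 1.95
eef_pos: [0.5314, 0.1818, 0.223]
tool_rot: [0.697, 0.67, 0.195, 0.166]
ft_force: [-0.2, -0.0, 0.0]
grip_width: 0.0855
d [ 0.0129  0.0002 -0.0209] rv [ 0.1632 -0.3276 -0.1365] 0.3906432442376533
d [ 0.0129  0.0002 -0.0209] rv [-89.2854  -5.3723 155.984 ] 179.81034360172018
```

```bash
python3 -m jog '[[[0.006,0,-0.01,0,0,0,0],[0.013,0,-0.021,0,0,0,0],[0.013,0,-0.021,0,0,0,0],[0.013,0,-0.021,0,0,0,40],[0.013,0,-0.021,0,0,0,60],[0.013,0,-0.021,0,0,0,65],[0.013,0,-0.021,0,0,0,70]]]'; python3 -m jog '[[[0,0,0,0,0,0,80],[0,0,0,0,0,0,90],[0,0,0,0,0,0,100]]]'
python3 - <<'E'
from h import *
o=bot.get_obs();print(o["ft_force"],o["ft_torque"],barrel(np.load("p.npy"))[1].T@o["ft_force"]);delta(*target(-6,-.016))
E
```

```text
clock: 2.53
eef_pos: [0.5439, 0.1817, 0.2035]
tool_rot: [0.697, 0.669, 0.196, 0.166]
ft_force: [-4.9, -0.2, 0.4]
grip_width: 0.062
clock: 2.78
eef_pos: [0.5432, 0.1817, 0.2037]
tool_rot: [0.697, 0.669, 0.196, 0.165]
ft_force: [-12.7, 0.4, 5.6]
grip_width: 0.0589
[-12.7048   0.3563   5.5841] [0.0204 2.0278 0.0738] [-8.1713  1.131  11.1656]
d [ 0.0011  0.0004 -0.0015] rv [ 0.0537 -0.3081 -0.1578] 0.35028939932453806
d [ 0.0011  0.0004 -0.0015] rv [-89.3287  -5.5389 155.9945] 179.84594733966108
```

The grip is good (58.9 mm, small side force). Now I'll turn +48° about the barrel axis and shift 1 mm to ease the load.

```bash
python3 -m jog '[[[-0.001,0,0.0005,0,0,0,100],[-0.001,0,0.0005,-2.5,-0.15,4.33,100],[-0.001,0,0.0005,-5,-0.3,8.66,100],[-0.001,0,0.0005,-7.5,-0.45,13,100],[-0.001,0,0.0005,-10,-0.6,17.3,100],[-0.001,0,0.0005,-12.5,-0.75,21.7,100],[-0.001,0,0.0005,-15,-0.9,26,100],[-0.001,0,0.0005,-18,-1.1,31.2,100],[-0.001,0,0.0005,-21,-1.3,36.4,100],[-0.001,0,0.0005,-24,-1.46,41.6,100]]]'
python3 - <<'E'
from h import *
o=bot.get_obs();B=barrel(np.load("p.npy"))[1];print(o["joint_pos"],B.T@o["ft_force"],B.T@o["ft_torque"]);delta(*target(90,-.016))
E
```

```text
clock: 3.62
eef_pos: [0.5436, 0.1818, 0.2041]
tool_rot: [0.362, 0.896, 0.11, 0.233]
ft_force: [-4.3, 1.5, -0.2]
grip_width: 0.0585
[ 0.4118  0.0782 -0.4286  0.5695 -0.1734  1.137 ] [-3.7647  1.7645  1.9364] [ 0.4466  0.9195 -0.0777]
d [ 0.0008  0.0002 -0.0019] rv [-23.6154  -1.5196  41.2343] 47.54219711569928
d [ 0.0008  0.0002 -0.0019] rv [  66.0347    3.8862 -114.7582] 132.45803636091787
```

Halfway there with low forces. Now the other 48°.

```bash
python3 -m jog '[[[0,0,0,-2.5,-0.15,4.33,100],[0,0,0,-5,-0.3,8.66,100],[0,0,0,-7.5,-0.45,13,100],[0,0,0,-10,-0.6,17.3,100],[0,0,0,-12.5,-0.75,21.7,100],[0,0,0,-15,-0.9,26,100],[0,0,0,-18,-1.1,31.2,100],[0,0,0,-21,-1.3,36.4,100],[0,0,0,-24,-1.46,41.6,100],[0,0,0,-24,-1.46,41.6,100]]]'
python3 - <<'E'
from h import *
o=bot.get_obs();B=barrel(np.load("p.npy"))[1];print(o["joint_pos"],B.T@o["ft_force"],B.T@o["ft_torque"]);delta(*target(90,-.016))
c=np.zeros((480,800,3),np.uint8)
A=crop(bot.camera("top"),110,130,100,120,4);S=crop(bot.camera("scene"),325,110,100,120,4)
c[:,:400]=A;c[:,400:]=S;cv2.imwrite("pics/c4.png",cv2.convertScaleAbs(c,alpha=1.6))
E
```

```text
clock: 4.45
eef_pos: [0.5438, 0.1823, 0.2042]
tool_rot: [-0.032, 0.965, 0.007, 0.259]
ft_force: [-4.9, 2.2, 0.1]
grip_width: 0.0586
[ 0.4127  0.0773 -0.4307  0.5654 -0.1738  0.3021] [-4.1128  2.4765  2.4487] [ 0.9177  1.0335 -0.0452]
d [ 0.0006 -0.0003 -0.0021] rv [ 0.1783  0.0547 -0.2547] 0.31561616564418304
d [ 0.0006 -0.0003 -0.0021] rv [-89.7389  -5.4408 155.5808] 179.68882870668844
```

View pics/c4.png

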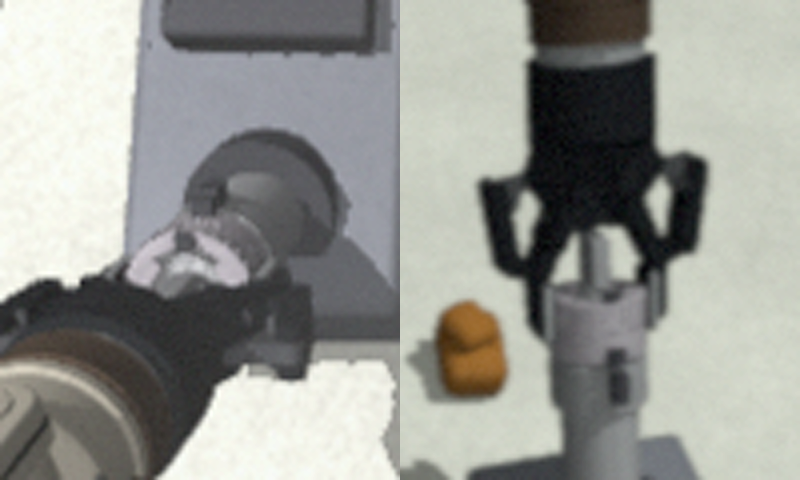

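The pointer tab (scene crop 613,352) stands directly over the index tab (619,388). I'll let go, then check the angle against the projection.

```bash
python3 -m jog '[[[0,0,0,0,0,0,60],[0,0,0,0,0,0,20],[0,0,0,0,0,0,0],[0,0,0,0,0,0,0],[0,0,0,0,0,0,0],[0,0,0,0,0,0,0]]]'
python3 - <<'E'
from h import *
o,B=barrel(np.load("p.npy"))
for q in(-.2,-.1,0,.1,.2):
    P=[o+B@[.0375*np.cos(q),.0375*np.sin(q),-.023],o+B@[.039,0,-.042]];s=(proj("scene",P)-[325,110])*4;print(q,s.ravel())
im=bot.camera("scene");c=cv2.convertScaleAbs(crop(im,360,170,40,50,10),alpha=1.8);cv2.imwrite("pics/c5.png",c)
print(bot.get_obs()["ft_force"]);delta(*target(90,-.016));delta(*target(90,.024))
E
```

```text
clock: 5.05
eef_pos: [0.5447, 0.1811, 0.2042]
tool_rot: [-0.03, 0.965, 0.006, 0.26]
ft_force: [-0.1, -0.4, 0.4]
grip_width: 0.0854
-0.2 [204.7039 360.5437 218.7076 389.9362]
-0.1 [211.0012 359.9481 218.7076 389.9362]
0 [217.121  359.1615 218.7076 389.9362]
0.1 [222.9962 358.1927 218.7076 389.9362]
0.2 [228.5623 357.0527 218.7076 389.9362]
[-0.536   0.9988 -0.1702]
d [-0.0003  0.0009 -0.002 ] rv [ 0.2336  0.1115 -0.0271] 0.2603134079438157
d [-0.0003  0.0009 -0.002 ] rv [-89.9108  -5.1923 155.6839] 179.8565433750559
d [-0.0203 -0.0003  0.0327] rv [ 0.2336  0.1115 -0.0271] 0.2603134079438157
d [-0.0203 -0.0003  0.0327] rv [-89.9108  -5.1923 155.6839] 179.8565433750559
```

View pics/c5.png

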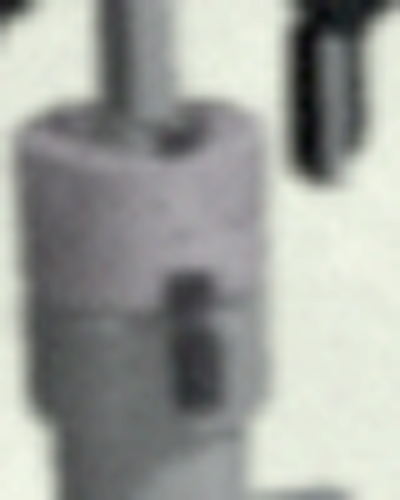

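The tabs are in line: the offset is 1.0 px, against 0.4 px expected at zero and 6.5 px per click. So the collar is clicked in at 0. I'll check the fingertip height, then retreat along the axis.

```bash
python3 - <<'E'
from h import *
o,B=barrel(np.load("p.npy"))
for z in(-.022,-.014,-.009,0):print(z,(proj("scene",[o+B@[0,.05,z],o+B@[.011,.045,z]])-[360,170])*10)
E
python3 -m jog '[[[-0.01,0,0.018,0,0,0,0],[-0.02,0,0.035,0,0,0,0],[-0.02,0,0.035,0,0,0,0],[-0.02,0,0.035,0,0,0,0]]]'
python3 - <<'E'
from h import *
delta(*target(90,.024))
E
```

```text
-0.022 [[327.6363 221.8975]
 [326.6711 236.994 ]]
-0.014 [[327.3231 191.0918]
 [326.3522 205.9024]]
-0.009 [[327.1265 171.7614]
 [326.1521 186.3917]]
0 [[326.7712 136.8165]
 [325.7904 151.1195]]
clock: 5.43
eef_pos: [0.5251, 0.1817, 0.2404]
tool_rot: [-0.03, 0.965, 0.007, 0.261]
ft_force: [-1.1, -1.1, -0.3]
grip_width: 0.0852
d [-0.0007 -0.0009 -0.0036] rv [ 0.1659  0.2553 -0.0692] 0.3122688525231628
d [-0.0007 -0.0009 -0.0036] rv [-90.1005  -5.3171 155.5617] 179.84945822715207
```

```bash
python3 -m jog '[[[-0.001,0.0005,-0.0035,0,0,0,0],[-0.001,0.0005,-0.0035,0,0,0,100],[-0.001,0.0005,-0.0035,0,0,0,180],[-0.001,0.0005,-0.0035,0,0,0,200],[-0.001,0.0005,-0.0035,0,0,0,205],[-0.001,0.0005,-0.0035,0,0,0,210],[-0.001,0.0005,-0.0035,0,0,0,215],[-0.001,0.0005,-0.0035,0,0,0,220],[-0.001,0.0005,-0.0035,0,0,0,225],[-0.001,0.0005,-0.0035,0,0,0,230]]]'
python3 -m jog '[[[0,0,0,0,0,0,255],[0,0,0,0,0,0,255],[0,0,0,0,0,0,255],[0,0,0,0,0,0,255]]]'
python3 - <<'E'
from h import *
o=bot.get_obs();B=barrel(np.load("p.npy"))[1];print(B.T@o["ft_force"],B.T@o["ft_torque"]);delta(*target(90,.024))
E
```

```text
clock: 6.27
eef_pos: [0.5238, 0.1819, 0.2372]
tool_rot: [-0.03, 0.965, 0.006, 0.261]
ft_force: [-5.3, -1.4, 7.2]
grip_width: 0.0109
clock: 6.6
eef_pos: [0.5238, 0.1819, 0.2372]
tool_rot: [-0.03, 0.965, 0.006, 0.261]
ft_force: [-5.7, -2.0, 7.7]
grip_width: 0.0115
[-1.1708 -1.6315  9.5837] [-0.1952  0.6929 -0.0053]
d [ 0.0006 -0.0011 -0.0004] rv [ 0.1916  0.2344 -0.0488] 0.3066017396396645
d [ 0.0006 -0.0011 -0.0004] rv [-90.0758  -5.2664 155.5842] 179.8550036490271
```

The bar is gripped (11.5 mm). Now I'll lift along the barrel axis.

```bash
python3 -m jog '[[[-0.002,0,0.0035,0,0,0,255],[-0.004,0,0.007,0,0,0,255],[-0.006,0,0.0105,0,0,0,255],[-0.009,-0.0005,0.0155,0,0,0,255],[-0.013,-0.001,0.0225,0,0,0,255],[-0.018,-0.001,0.031,0,0,0,255],[-0.024,-0.0015,0.0415,0,0,0,255],[-0.03,-0.002,0.052,0,0,0,255],[-0.035,-0.002,0.061,0,0,0,255],[-0.035,-0.002,0.061,0,0,0,255]]]'
python3 - <<'E'
from h import *
o=bot.get_obs();B=barrel(np.load("p.npy"))[1];print(B.T@o["ft_force"])
c=np.zeros((480,800,3),np.uint8)
A=crop(bot.camera("top"),110,130,100,120,4);S=crop(bot.camera("scene"),325,110,100,120,4)
c[:,:400]=A;c[:,400:]=S;cv2.imwrite("pics/c6.png",cv2.convertScaleAbs(c,alpha=1.6))
E
```

```text
clock: 7.43
eef_pos: [0.4885, 0.1805, 0.2997]
tool_rot: [-0.031, 0.965, 0.007, 0.261]
ft_force: [0.5, -0.2, -1.4]
grip_width: 0.0112
[-0.3216 -0.2442 -1.4768]
```

View pics/c6.png

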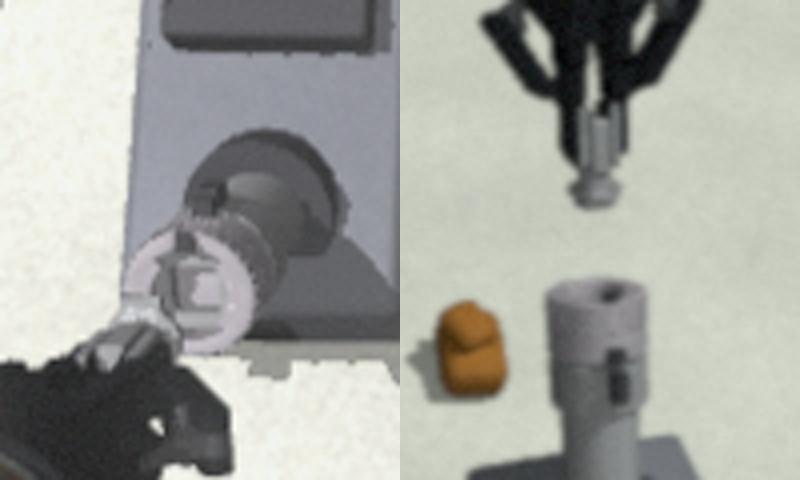

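The cap is clear of the barrel and straight in the jaws, and the tabs are still aligned. Now I'll carry it to the bat and bring it upright.

```bash
python3 - <<'E'
from h import *
print(ray("scene",(218,248),.02))
E
python3 -m jog '[[[0,-0.03,0.01,0,0,0,255],[0.003,-0.065,0,-0.3,5,0,255],[0.006,-0.1,-0.01,-0.6,10,0,255],[0.01,-0.135,-0.02,-0.9,15,0,255],[0.014,-0.17,-0.03,-1.2,20,0,255],[0.018,-0.205,-0.04,-1.5,25,0,255],[0.022,-0.24,-0.05,-1.8,30,0,255],[0.026,-0.275,-0.05,-1.8,30,0,255],[0.03,-0.31,-0.05,-1.8,30,0,255],[0.03,-0.345,-0.05,-1.8,30,0,255]]]'
python3 -m jog '[[[0,-0.03,-0.02,0,0,0,255],[0,-0.058,-0.05,0,0,0,255],[0,-0.058,-0.08,0,0,0,255],[0,-0.058,-0.11,0,0,0,255],[0,-0.058,-0.13,0,0,0,255],[0,-0.058,-0.13,0,0,0,255],[0,-0.058,-0.13,0,0,0,255],[0,-0.058,-0.13,0,0,0,255]]]'
python3 - <<'E'
from h import *
o=bot.get_obs();print(o["joint_pos"],o["eef_pos"],Ro.from_quat(o["tool_rot"]).as_matrix())
c=np.zeros((480,800,3),np.uint8)
A=crop(bot.camera("top"),310,180,100,120,4);S=crop(bot.camera("scene"),170,155,100,120,4)
c[:,:400]=A;c[:,400:]=S;cv2.imwrite("pics/c7.png",cv2.convertScaleAbs(c,alpha=1.6))
E
```

```text
[ 0.5284 -0.2188  0.02  ]
clock: 8.37
eef_pos: [0.5191, -0.1672, 0.2442]
tool_rot: [-0.032, 0.999, -0.001, -0.001]
ft_force: [1.1, -0.3, -1.0]
grip_width: 0.011
clock: 9.03
eef_pos: [0.5194, -0.2235, 0.1174]
tool_rot: [-0.032, 0.999, -0.002, 0.001]
ft_force: [0.1, -0.1, -2.1]
grip_width: 0.011
[-0.4052  0.4449 -0.0294  1.0933 -0.0021 -0.4694] [ 0.5194 -0.2235  0.1174] [[-0.9979 -0.0641  0.0021]
 [-0.0641  0.9979 -0.0032]
 [-0.0019 -0.0034 -1.    ]]
```

View pics/c7.png

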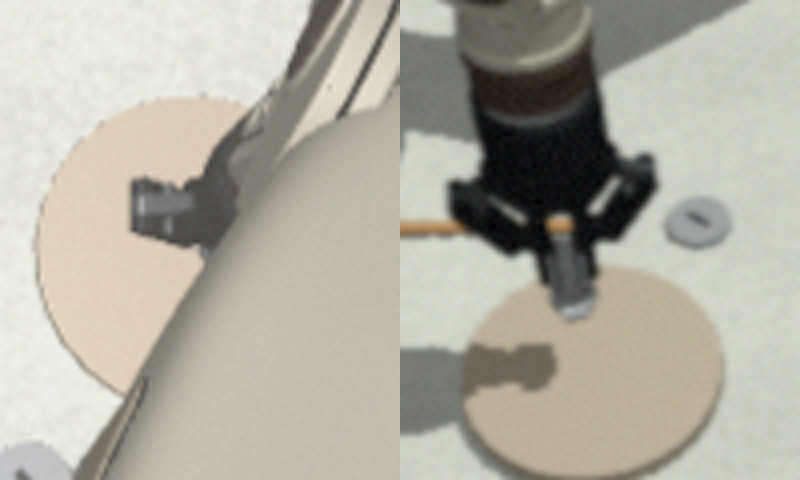

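The cap hangs upright over the bat, with its shadow in line. Now I'll lower it.

```bash
python3 -m jog '[[[0,0,-0.02,0,0,0,255],[0,0,-0.04,0,0,0,255],[0,0,-0.052,0,0,0,255],[0,0,-0.058,0,0,0,255],[0,0,-0.06,0,0,0,255],[0,0,-0.06,0,0,0,255],[0,0,-0.06,0,0,0,255]]]'
python3 -m jog '[[[0,0,-0.001,0,0,0,255],[0,0,-0.002,0,0,0,255],[0,0,-0.003,0,0,0,255],[0,0,-0.003,0,0,0,255]]]'
```

```text
clock: 9.72
eef_pos: [0.5195, -0.2235, 0.0579]
tool_rot: [-0.032, 0.999, -0.002, 0.001]
ft_force: [0.7, 0.8, -1.1]
grip_width: 0.0112
clock: 10.05
eef_pos: [0.5185, -0.2232, 0.0536]
tool_rot: [-0.032, 0.999, -0.001, 0.0]
ft_force: [0.1, -0.5, -1.3]
grip_width: 0.011
```

```bash
python3 -m jog '[[[0,0,-0.0005,0,0,0,255],[0,0,-0.001,0,0,0,255],[0,0,-0.001,0,0,0,255],[0,0,-0.001,0,0,0,255]]]'; python3 -m jog '[[[0,0,-0.0005,0,0,0,255],[0,0,-0.001,0,0,0,255],[0,0,-0.001,0,0,0,255],[0,0,-0.001,0,0,0,255]]]'
```

```text
clock: 10.38
eef_pos: [0.5184, -0.2232, 0.0524]
tool_rot: [-0.032, 0.999, -0.001, 0.0]
ft_force: [-0.0, -0.4, -1.3]
grip_width: 0.0112
clock: 10.72
eef_pos: [0.5185, -0.2232, 0.0523]
tool_rot: [-0.032, 0.999, -0.001, 0.0]
ft_force: [-2.7, 0.7, 5.2]
grip_width: 0.0113
```

It touched down at the predicted height (TCP 52 mm). I'll release and retreat.

```bash
python3 -m jog '[[[0,0,0,0,0,0,230],[0,0,0,0,0,0,200],[0,0,0,0,0,0,170],[0,0,0,0,0,0,120],[0,0,0,0,0,0,60],[0,0,0,0,0,0,0],[0,0,0,0,0,0,0],[0,0,0,0,0,0,0]]]'; python3 -m jog '[[[0,0,0.01,0,0,0,0],[0,0,0.03,0,0,0,0],[0,0,0.06,0,0,0,0],[0,0,0.1,0,0,0,0],[0,0,0.14,0,0,0,0],[-0.03,0.03,0.16,0,0,0,0],[-0.06,0.06,0.17,0,0,0,0],[-0.09,0.09,0.17,0,0,0,0],[-0.12,0.12,0.17,0,0,0,0],[-0.12,0.12,0.17,0,0,0,0]]]'
python3 -m jog '[[[0,0,0,0,0,0,0],[0,0,0,0,0,0,0],[0,0,0,0,0,0,0]]]'
python3 - <<'E'
from h import *
c=np.zeros((480,800,3),np.uint8)
t,s=bot.camera("top"),bot.camera("scene")
c[:,:400]=crop(t,310,180,100,120,4);c[:240,400:600]=crop(s,190,215,50,60,4);c[:240,600:]=crop(s,350,170,50,60,4)
c[240:,400:720]=cv2.resize(t,(320,240))
cv2.imwrite("pics/c8.png",cv2.convertScaleAbs(c,alpha=1.6))
print(bot.get_obs()["ft_force"])
E
```

```text
clock: 11.38
eef_pos: [0.5184, -0.2231, 0.0513]
tool_rot: [-0.032, 0.999, -0.001, 0.0]
ft_force: [0.6, -0.4, 0.9]
grip_width: 0.0854
clock: 12.22
eef_pos: [0.3931, -0.0999, 0.222]
tool_rot: [-0.033, 0.999, -0.0, -0.001]
ft_force: [-0.9, 0.3, -0.5]
grip_width: 0.0855
clock: 12.47
eef_pos: [0.3998, -0.1039, 0.2222]
tool_rot: [-0.032, 0.999, -0.002, 0.001]
ft_force: [0.1, 0.1, -0.3]
grip_width: 0.0854
[ 1.0047 -0.1241  0.5463]
```

View pics/c8.png

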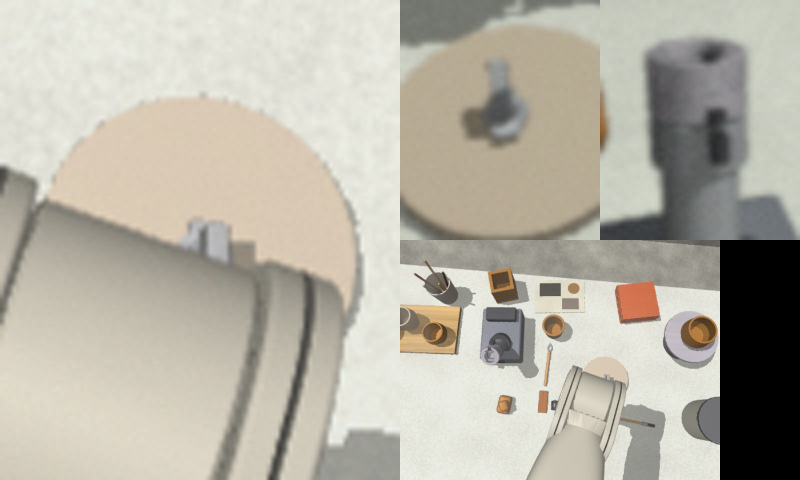

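The cap stands near the bat's centre, and the tabs are still in line. I'll check the lean numerically and view the bystanders with the arm settled.

```bash
python3 - <<'E'
from h import *
print((proj("scene",[[.5185,-.223,.028],[.5185,-.223,.074]])-[190,215])*4+[400,0], bot.get_obs()["clock"])
t0=cv2.imread("pics/top0.png");s0=cv2.imread("pics/scene0.png");s=bot.camera("scene");t=bot.camera("top")
for nm,a,b in(("scene",s0,s),("top",t0,t)):
    d=(cv2.absdiff(a,b).max(2)>40).astype(np.uint8);n,_,st,_=cv2.connectedComponentsWithStats(d)
    print(nm,[x.tolist() for x in st[1:] if x[4]>12])
E
```

```text
[[504.0861 114.0815]
 [496.1525  72.6445]] 12.5667
scene [[214, 0, 4, 9, 23], [219, 0, 45, 16, 523], [315, 3, 5, 8, 18], [447, 5, 9, 11, 62], [269, 8, 11, 29, 97], [308, 9, 11, 25, 89], [441, 18, 27, 16, 279], [222, 21, 46, 38, 872], [306, 33, 11, 29, 191], [414, 33, 50, 50, 1040], [455, 54, 14, 21, 97], [223, 60, 31, 30, 155], [255, 67, 26, 27, 449], [295, 66, 4, 17, 39], [305, 71, 10, 13, 65], [449, 77, 7, 9, 32], [297, 86, 17, 4, 48], [222, 91, 58, 69, 1553], [199, 108, 34, 23, 384], [134, 130, 102, 101, 4309], [275, 133, 123, 26, 1629], [237, 146, 30, 7, 115], [368, 168, 9, 16, 93], [359, 195, 4, 4, 14], [206, 237, 13, 14, 86]]
top [[154, 188, 5, 6, 28], [145, 196, 4, 13, 29], [157, 199, 8, 8, 42], [161, 199, 13, 18, 70], [155, 208, 6, 4, 20], [268, 220, 126, 200, 2091], [294, 227, 6, 9, 14], [231, 238, 8, 7, 26], [285, 244, 6, 16, 16], [264, 275, 16, 27, 180], [361, 283, 10, 23, 89], [382, 288, 82, 132, 7447], [315, 298, 6, 8, 16], [285, 300, 11, 30, 100], [354, 306, 6, 4, 16], [356, 311, 8, 9, 41], [228, 344, 38, 62, 232], [56, 374, 170, 46, 5061]]
```

The cap's lean in the picture matches a true vertical. The only changed areas are the arm, its shadow, the cap and the collar.

```bash
python3 -c "
from workcell import bot
print(bot.job_done())"
```

```text
the job is handed in; nothing more can be done
None
```

I turned the collar +96° (four clicks) to the index tab. Then I lifted the cap straight out along the barrel, stood it upright near the bat's centre, let go and backed off. I handed it in at about 12.6 s; no verdict was given.

**Collar:** after release the tabs were 1.0 px apart in the image, against 0.4 px expected at zero and 6.5 px per click. They were still in line in the last picture.

**Cap:** it touched down with the TCP at 52 mm, the height expected for a cap standing on its plug. In the last picture its lean matches a true vertical (about −7 px across its height, −8 expected), and it stands about where it was put down. The two cameras' estimates of the bat's centre differ by about 10 mm, well inside the 75 mm allowed.

**Bystanders:** comparing the first and last pictures showed no sign that any of them moved. In the top view the arm or its shadow covered some of that area.

**Disagreements:** the housing corners fitted up to about 4 px off, so I relied on the barrel, tabs and cap instead. A small side force when gripping the collar suggested the barrel axis was about 1 mm off, and I shifted the arm to match.

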